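Hang the grafting caddy and stock it with the full sealant tin

TASK

Hang the wooden caddy by its two holes on the two pins of the upright tool board, both pins through and its back flat against the board. One of the two sealant tins is full and the other is used up; they look alike, so tell them by their weight. Leave the full tin standing upright in the hung caddy's middle pocket and the empty one in the small black crate, without disturbing the tape roll, whetstone and knife.

Things in the scene. Friction and masses are not known exactly. Their poses are not given: they have to be found in the camera images.
- board: Upright plywood tool board fixed on the bench: 260 wide, 187 tall, 18 thick, brackets behind. Origin: on the bench under the middle of its front face; x points into the board (away from the side with the pins), y along its width, z up. Two round-ended steel pins, 8 in diameter, 110 apart, stick out of the front face 34 mm and slope 10 degrees upwards to their tips.
- pin_left (a point): Where the axis of one pin meets the board's front face: board frame (0, 55, 170) mm. The pin's tip lies 34 mm out (-x of the board) and 6 mm higher, so a thing slides on towards +x and slightly down.
- pin_right (a point): The same point of the other pin: board frame (0, -55, 170) mm.
- caddy: Loose plywood caddy, 0.3 to 0.45 kg, standing on the bench. Origin: middle of its 82 (x) by 160 (y) underside, z up. At +x the back: 12 thick (x 29 to 41), 160 wide, 105 tall, with a grip tongue 50 wide and 12 thick rising from its middle to z = 151. In front of it (-x) an open box 60 tall. When hung its axes are parallel to the board's and its underside is about 86 mm above the bench.
- hole_left (a point): Centre, at the caddy's back face, of the 15 mm hole that goes through the back along x: caddy frame (41, 55, 82) mm. Belongs on pin_left; hung fully home it lies 1 to 2 mm below that point.
- hole_right (a point): The same for the other hole: caddy frame (41, -55, 82) mm. Belongs on pin_right.
- caddy_grip (a point): Middle of the top edge of the caddy's tongue: caddy frame (35, 0, 151) mm. The tongue is 46 tall and can be pinched from above across its 12 mm thickness (along caddy x). When hung, the board's top edge is about 4 mm below the foot of the tongue.
- caddy_pocket (a point): Centre of the floor of the caddy's middle pocket: caddy frame (-3, 0, 8) mm. The pocket is 64 by 64 inside and 52 deep, walls 6; the narrow slots beside it (36 wide) are too small for a tin.
- tin_a: Sealed round tin, bare metal with a paper band, 50 in diameter, 130 tall, upright. Origin: middle of its underside, z up. It looks just like tin_b; one of the two is full (0.3 to 0.4 kg), the other used up (0.06 to 0.11 kg); where they stand does not tell which.
- tin_a_mid (a point): Middle of tin_a, 65 mm above its underside on its axis.
- tin_b: Sealed round tin, same size and look as tin_a. Origin: middle of its underside, z up. One of the two is full, the other used up.
- tin_b_mid (a point): Middle of tin_b, 65 mm above its underside on its axis.
- crate: Small black plastic nursery crate for rubbish, fixed, open at the top: 220 (x) by 170 (y) by 70 tall, walls and floor 5 mm. Origin: middle of its underside, z up.
- tape_roll: Bystander: roll of white grafting tape lying flat, 64 in diameter, 30 tall. Origin: middle of its underside.
- whetstone: Bystander: grey whetstone 50 (x) by 150 (y) by 25 tall, near the robot. Origin: middle of its underside.
- knife: Bystander: grafting knife with a wooden handle, 172 long along its x, 14 tall. Origin: where blade and handle meet, on the bench.
Mind the look-alikes: they are no part of the job. What is shaped like the tin_b but blue, green or yellow is not meant.

How it is judged:
By the outcome, as a careful person would: the job done as asked, in the order asked, and still so for the second after the job is handed in, with the robot touching nothing.
It also fails if it takes over 69 s, if anything falls off the work surface, if the arm or the gripper's body presses on something with over 40 N, if the wrist force passes 120 N, or if a joint passes its speed limit or range.

ROBOT

A 6-joint arm with a two-finger parallel gripper is mounted at the origin on the work surface. World frame = base frame: x ahead of the robot, y to its left, z up, the work surface at z = 0. Lengths are in m, angles in rad, forces in N, time in s.
With the tool pointing down it reaches from about 0.275 to 0.75 m from the base axis. Payload 10.2 kg.
Tool frame: the origin (TCP) lies midway between the tips of the shut fingers; the grasp point (between the pads) lies 19 mm behind it; z points along the fingers, y is the line along which they close (so a half turn about z gives the same grasp; the last joint's range is limited). The gripper opens to 88 mm and grips with 3 to 60 N. Pads are 18 mm wide; open, the fingers measure 123 mm over their backs; the gripper's body (75 mm by 187 mm) begins 45 mm behind the grasp point.
Start: joints at [0.954, 0.313, 1.498, -0, 1.331, -0.223], TCP at [0.201, 0.485, 0.239] pointing down, gripper open.
Joint ranges: [-2.94, 2.94], [-0.97, 2.17], [0.19, 2.56], [-1.23, 4.37], [0.02, 3.11], [-2.88, 2.88]. Speed limits (rad/s): [2.39, 2.39, 3.01, 3.14, 3.14, 3.14].

INTERFACE

Orientations are given as a unit quaternion [x, y, z, w].
In Python, from workcell import * gives the robot as it stands.
- The arm moves only by the shell command python3 -m handwheel 'ROWS' [FORCE]. ROWS is JSON, a list of rows, each a list of 7 numbers: the turn, a rotation vector about the tool's x, y, z in rad, then the shift along the tool's x, y, z in m, then the finger opening in m, from 0 to 0.0881. In form: [[rx, ry, rz, dx, dy, dz, hand], ...]. A call has 1 to 12 rows; each row is the pose to reach, as a shift and turn from the pose commanded when the call began, along the tool's axes at that moment; what a row does not reach only later rows make up. A row lasts 1/8 s, in which the tool goes at most 62.5 mm and 10.7 degrees, less where a joint would pass 70% of its speed; a pose out of reach is approached as far as the arm can. A call with a gripper value outside its range is refused whole. The fingers move at their own pace and stop on an object; FORCE is the grip in N (left out, the last holds). Time passes only in rows, so rows that repeat a pose let the fingers close. It gives the time, the measured TCP pose, the force, the opening and the grip force at its end, in the units of the state.
- state(): the state, without advancing time (a new reading comes with each control period).
- capture(name): name is "side" or "top"; returns a dict with "image" (480x640x3 uint8, red, green, blue), "depth" (480x640 float32, m along the optical axis (not along the pixel's ray), 0 where there is no reading), "vfov" (degrees; the focal length in pixels is half the picture's height over the tangent of half this angle, whatever the lens; pixels are square), "cx", "cy" (the principal point, pixels), "rvec" (rotation vector, rad) and "tvec" (3), from world to camera coordinates, as OpenCV has them. Camera axes: x right, y down, z forward; pixel columns grow to the right and rows downward; lengths in m; the calibration is good to about 2 mm. A picture is of the moment at which its call begins.
- job_done(): hands the job in; it is judged then, once.
Trained networks look in a picture, given as the dict that the camera call returned (one of the last four; its "shot" number tells which), for a name from the list of things; names that differ only in an ending like _2 or _b are one class to them, and where a whole thing is asked for, a point or a joint stands for the part that bears it (a point fixed in the world has none). Each returns a list of dicts, best first, with "confidence" (0 to 1); they miss things now and then, are a little off and sometimes report something else, mostly with a low value. They report only what shows in the picture. A call takes as long as a camera call. They do not tell look-alikes from the thing itself.
- spot_in(picture, target): "box" ([left, top, right, bottom] in pixels, round what is visible of it).
- trace(picture, target): "region" (480x640 bool, what is visible of it) and "box" ([left, top, right, bottom] in pixels, round what is visible of it).
- spot_point(picture, target): "point" ([column, row] in pixels: a listed point, or the origin of a listed thing).
The state is a dict: "clock": time; "joints": joint angles; "dq": joint speeds; "effort": joint torques, N m; "tool_pos": TCP position; "eef_rot": TCP orientation; "ft_force": force on the tool from outside, world axes, zero at the start; "ft_torque": the same for the moment, N m; "width": finger opening in m; "finger_force": force on a finger pad.
Only numpy, scipy, OpenCV 4.12 (cv2) and the standard library are available. Lean on these libraries where they do the work, as an engineer would, in place of code of your own. Each camera call takes 0.05 s, during which the arm holds its last target. There are 200 camera calls.

## Working session

There is one attempt and no reset: what is moved stays moved. The work goes in short steps, Python scripts to look and compute and a shell command to move; the robot and the scene stay as the last step left them, time stands still between calls to the robot, and variables do not carry over. Pictures are saved under pics/ and viewed, at most 10 in all, crops included, and the job is handed in when it is done.

```bash
mkdir -p pics; ls
python3 - <<'E'
from workcell import *
import cv2,numpy as np
s=state();print({k:np.round(v,3) for k,v in s.items()})
ims=[]
for n in ("side","top"):
    c=capture(n);print(n,c["vfov"],c["cx"],c["cy"],c["rvec"],c["tvec"],c["shot"])
    cv2.imwrite(f"pics/{n}0.png",c["image"][:,:,::-1])
    for t in ["board","caddy","tin_a","crate","tape_roll","whetstone","knife"]:
        print(n,t,[(np.round(d["box"]).astype(int).tolist(),round(d["confidence"],2)) for d in spot_in(c,t)][:6])
    for t in ["pin_left","pin_right","hole_left","hole_right","caddy_grip","caddy_pocket","tin_a_mid","crate"]:
        print(n,t,[(np.round(d["point"]).astype(int).tolist(),round(d["confidence"],2)) for d in spot_point(c,t)][:6])
E
```

```text
pics
{'clock': np.float64(0.0), 'joints': array([ 0.954,  0.313,  1.498,  0.   ,  1.331, -0.223]), 'dq': array([ 0.002,  0.001, -0.001, -0.002, -0.003, -0.001]), 'effort': array([-1.0000e-03, -4.0222e+01, -2.5226e+01,  6.9000e-02,  3.5000e-02,
       -0.0000e+00]), 'tool_pos': array([0.201, 0.485, 0.238]), 'eef_rot': array([ 0.196,  0.981, -0.001, -0.   ]), 'ft_force': array([-0.753,  0.421,  0.29 ]), 'ft_torque': array([ 0.026, -0.014, -0.092]), 'finger_force': np.float64(0.0), 'width': np.float64(0.088)}
side 45.43927519818775 306.89246143777007 236.09021422564763 [ 0.21158206 -2.68606852  1.50595488] [0.55566969 0.15121432 1.38114207] 1
side board [([296, 272, 389, 434], 0.69)]
side caddy [([279, 232, 344, 310], 0.9)]
side tin_a [([384, 216, 407, 268], 0.96), ([330, 200, 356, 252], 0.91), ([285, 190, 308, 235], 0.75), ([366, 188, 383, 236], 0.63), ([366, 207, 388, 254], 0.62), ([297, 205, 323, 252], 0.58)]
side crate [([306, 171, 389, 219], 0.55), ([330, 200, 355, 250], 0.22)]
side tape_roll [([224, 251, 250, 266], 0.81)]
side whetstone [([381, 271, 402, 320], 0.68), ([278, 234, 3
[... 644 characters left out ...]
 234, 321], 0.96)]
top caddy [([274, 200, 356, 275], 0.78)]
top tin_a [([408, 188, 447, 226], 0.92), ([360, 320, 382, 350], 0.85), ([422, 287, 460, 319], 0.7), ([370, 210, 400, 238], 0.69), ([387, 295, 419, 324], 0.66), ([390, 255, 422, 282], 0.59)]
top crate [([461, 213, 557, 320], 0.55)]
top tape_roll [([328, 144, 356, 172], 0.59)]
top whetstone [([272, 314, 338, 336], 0.9)]
top knife [([271, 114, 314, 175], 0.6)]
top pin_left [([180, 279], 0.84)]
top pin_right [([130, 260], 0.72), ([282, 235], 0.3)]
top hole_left [([283, 236], 0.93)]
top hole_right [([320, 207], 0.72)]
top caddy_grip []
top caddy_pocket [([318, 238], 0.97)]
top tin_a_mid [([426, 205], 0.58)]
top crate [([500, 267], 0.69)]
```

Run:
```python
import cv2
for n,(x0,y0,x1,y1) in {"side":(170,150,450,450),"top":(80,100,580,360)}.items():
    i=cv2.imread(f"pics/{n}0.png")[y0:y1,x0:x1]; f=min(800/i.shape[1],600/i.shape[0]); cv2.imwrite(f"pics/{n}0c.png",cv2.resize(i,None,fx=f,fy=f,interpolation=2)); print(f)
```

```text
2.0
1.6
```

View pics/side0c.png

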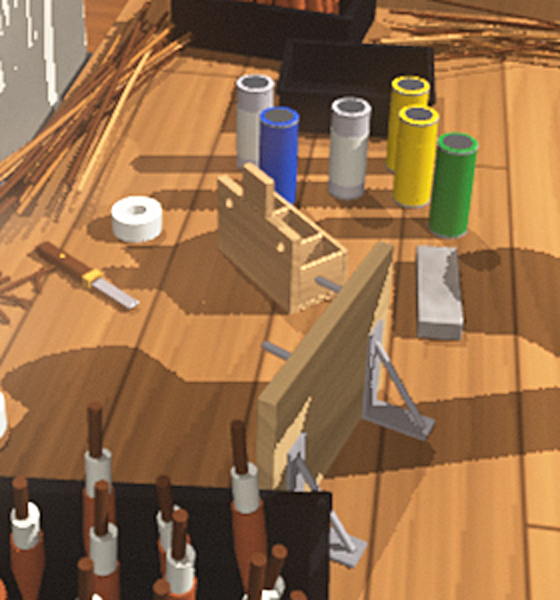

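View pics/top0c.png

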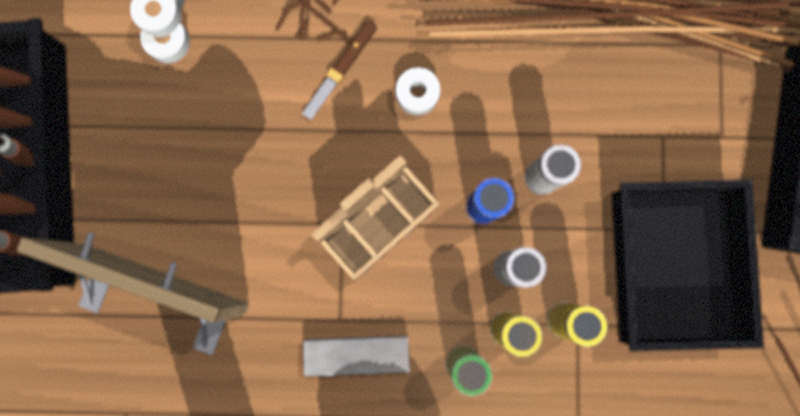

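The pictures show two bare-metal tins, at top px (427,204) and (405,267). The blue (387,225), yellow (406,310 and 447,303) and green (375,334) ones are look-alikes. The board is at the left of the top view with its pins on the upper side; the caddy is at (315,237). Next I'll measure positions.

```bash
cat > h.py <<'E'
from workcell import *
import cv2,numpy as np
from scipy.spatial.transform import Rotation as R
def cam(c):
    f=240/np.tan(np.radians(c["vfov"])/2); K=np.array([[f,0,c["cx"]],[0,f,c["cy"]],[0,0,1]])
    return K,cv2.Rodrigues(np.array(c["rvec"],float))[0],np.array(c["tvec"],float)
def cloud(c):
    K,Rm,t=cam(c);v,u=np.mgrid[:480,:640];d=c["depth"]
    P=np.stack([(u-K[0,2])/K[0,0]*d,(v-K[1,2])/K[1,1]*d,d],-1)
    W=(P-t)@Rm; W[d<=0]=np.nan; return W
def ray(c,uv,z):
    K,Rm,t=cam(c);o=-Rm.T@t;r=Rm.T@np.linalg.inv(K)@np.array([*uv,1.]);return o+r*(z-o[2])/r[2]
def proj(c,X):
    K,Rm,t=cam(c);return cv2.projectPoints(np.atleast_2d(np.array(X,float)),Rm,t,K,None)[0][:,0]
E
python3 - <<'E'
from h import *
np.set_printoptions(precision=4,suppress=True)
C={n:capture(n) for n in("side","top")}
W={n:cloud(C[n]) for n in C}
for n in C: np.savez(f"c_{n}.npz",W=W[n],im=C[n]["image"])
for n in C:
  for t in ["board","caddy","crate","tape_roll","whetstone","knife","tin_a"]:
    for d in trace(C[n],t)[:(6 if t=="tin_a" else 1)]:
        P=W[n][d["region"]];P=P[~np.isnan(P[:,0])]
        col=np.median(C[n]["image"][d["region"]],0)
        T=P[P[:,2]>np.percentile(P[:,2],97)-.006]
        r=cv2.minAreaRect(T[:,:2].astype(np.float32)*1000) if len(T)>3 else None
        print(n,t,round(d["confidence"],2),len(P),col,"min",np.percentile(P,2,0),"max",np.percentile(P,98,0),"toprect",np.round(r[0]),np.round(r[1]),round(r[2],1),"c",np.array(d["box"]).round())
c=C["top"]
for t,z in[("pin_left",.17),("pin_right",.17),("hole_left",.082),("hole_right",.082),("caddy_pocket",.008),("crate",0.0)]:
    for n in C:
        p=spot_point(C[n],t); 
        if p: print(n,t,ray(C[n],p[0]["point"],z),p[0]["confidence"])
E
```

```text
side board 0.74 5635 [123. 100.  79.] min [0.3774 0.236  0.0023] max [0.5083 0.4737 0.1885] toprect [462. 350.] [263.  20.] 71.1 c [296. 271. 387. 432.]
side caddy 0.67 2879 [135. 100.  67.] min [ 0.4739 -0.0157  0.0021] max [0.6307 0.1219 0.1495] toprect [529. 161.] [ 26. 269.] 25.3 c [279. 234. 345. 308.]
side crate 0.79 2501 [47. 37. 30.] min [ 0.3843 -0.4861  0.0022] max [ 0.6049 -0.3017  0.0717] toprect [ 492. -327.] [232. 328.] 2.2 c [308. 170. 390. 218.]
side tape_roll 0.8 502 [241. 238. 230.] min [ 0.7141 -0.0443  0.0009] max [0.773  0.0158 0.0329] toprect [744. -15.] [62. 66.] 31.3 c [226. 250. 250. 270.]
side whetstone 0.89 979 [190. 179. 170.] min [ 0.3323 -0.0009  0.003 ] max [0.384  0.1422 0.0284] toprect [358.  70.] [ 50. 155.] 3.5 c [381. 272. 402. 320.]
side knife 0.78 476 [148.  95.  61.] min [ 0.7088  0.0506 -0.0012] max [0.8479 0.1487 0.0167] toprect [779. 100.] [ 23. 176.] 55.9 c [187. 273. 240. 305.]
side tin_a 0.95 938 [149. 140. 131.] min [ 0.4626 -0.2135  0.0003] max [ 0.5121 -0.1295  0.1319] toprect [ 486. -156.] [47. 53.] 4.5 c [331. 199. 352. 248.]
side tin
[... 2456 characters left out ...]
.] 66.1 c [409. 188. 445. 224.]
top tin_a 0.63 685 [110. 111. 102.] min [ 0.326  -0.1122  0.0006] max [ 0.3737 -0.0652  0.1342] toprect [349. -91.] [49. 49.] 45.3 c [356. 320. 387. 350.]
side pin_left [0.4512 0.2975 0.17  ] 0.88
top pin_left [0.4575 0.2983 0.17  ] 0.56
side pin_right [0.4862 0.4001 0.17  ] 0.86
top pin_right [0.4908 0.4008 0.17  ] 0.81
side hole_left [0.5494 0.1069 0.082 ] 0.59
top hole_left [0.5465 0.1008 0.082 ] 0.72
side hole_right [0.621  0.0255 0.082 ] 0.87
top hole_right [0.6131 0.021  0.082 ] 0.86
side caddy_pocket [0.5436 0.0401 0.008 ] 0.67
top caddy_pocket [0.5428 0.0299 0.008 ] 0.83
side crate [ 0.4941 -0.4018  0.    ] 0.66
top crate [ 0.493  -0.3939  0.    ] 0.62
```

Run:
```python
from h import *
np.set_printoptions(precision=4,suppress=True)
def rect(P): r=cv2.minAreaRect((P[:,:2]*1000).astype(np.float32)); return np.round(r[0],1),np.round(r[1],1),round(r[2],2),len(P)
for n in("side","top"):
    W=np.load(f"c_{n}.npz")["W"].reshape(-1,3); W=W[~np.isnan(W[:,0])]
    x,y,z=W.T
    ca=W[(x>.45)&(x<.66)&(y>-.06)&(y<.14)]; zz=ca[:,2]
    for a,b in((.135,.16),(.1,.112),(.054,.066),(.05,.112)): 
        q=ca[(zz>a)&(zz<b)]
        if len(q)>4: print(n,"caddy",a,b,rect(q),q[:,2].mean())
    bo=W[(x>.35)&(x<.56)&(y>.2)&(y<.5)]; zz=bo[:,2]
    q=bo[(zz>.182)&(zz<.195)]; print(n,"boardtop",rect(q),q[:,2].mean())
    ang=np.radians(161.3);xb=np.array([np.cos(ang),np.sin(ang)]);yb=np.array([-xb[1],xb[0]])
    u=(bo[:,:2]-[.4705,.347])@np.c_[xb,yb]
    m=(u[:,0]<-.008)&(u[:,0]>-.045)&(zz>.155)&(zz<.19)&(np.abs(np.abs(u[:,1])-.055)<.02)
    for s in(1,-1):
        k=m&(u[:,1]*s>0); k2=np.c_[u[k],zz[k]]
        if k.sum():
            k2=k2[np.argsort(k2[:,0])]
            print(n,"pin",s,len(k2)); print(k2[::max(1,len(k2)//8)]*1000)
    u0=u[(zz>.03)&(zz<.16)]; print(n,"face x pct",np.percentile(u0[:,0],[5,20,50,80,95]),"top y range",np.percentile(u[zz>.182][:,1],[1,99]))
```

```text
side caddy 0.135 0.16 (array([575.2,  62. ]), array([16.9, 54. ]), 41.99, 150) 0.14593819115271936
side caddy 0.1 0.112 (array([575.5,  62.1]), array([ 18.1, 162.1]), 42.77, 247) 0.10468505204062561
side caddy 0.054 0.066 (array([550.4,  38.5]), array([ 87.4, 169. ]), 42.43, 456) 0.05921797246824254
side caddy 0.05 0.112 (array([550.4,  38.5]), array([ 87.4, 169. ]), 42.46, 1346) 0.07542258056889406
side boardtop (array([461.5, 349.8]), array([262.6,  20.2]), 71.14, 1003) 0.18676708885376955
side pin 1 51
[[-33.2886  55.7267 176.5605]
 [-29.864   52.9314 177.2342]
 [-26.2507  53.9922 180.2188]
 [-23.8034  53.6387 176.5546]
 [-21.1126  52.4672 175.9116]
 [-18.1434  54.9877 177.7003]
 [-14.9476  52.5838 178.0627]
 [-12.2191  55.9416 176.8173]
 [ -9.7606  50.8784 173.928 ]]
side pin -1 64
[[-32.3119 -54.3806 178.5123]
 [-28.8677 -56.9562 172.6044]
 [-26.1246 -54.661  176.6017]
 [-22.6245 -53.7302 177.3152]
 [-20.0652 -54.8185 176.8586]
 [-17.308  -56.4297 179.1689]
 [-14.3165 -54.3943 176.5667]
 [-11.0634 -56.7259 172.7517]]
side face x pct [-0.0243  0.0166  0.0179  0.026   0.0527] top 
[... 472 characters left out ...]
.1,  48.1]), 71.4, 1257) 0.18741945897931833
top pin 1 53
[[-33.6379  54.6987 175.1857]
 [-30.4645  57.7322 180.6539]
 [-27.0259  53.8965 177.8162]
 [-24.4486  52.5314 177.0738]
 [-21.7211  56.5955 179.6971]
 [-18.303   52.8891 177.3076]
 [-16.0668  58.2686 178.0864]
 [-12.99    55.5055 178.9008]
 [-10.0316  59.0218 173.2663]]
top pin -1 53
[[-32.8405 -52.2169 179.4276]
 [-30.0777 -53.3354 183.9399]
 [-27.1403 -56.3606 179.3897]
 [-24.8857 -50.8263 180.165 ]
 [-21.556  -54.4324 178.6923]
 [-18.8619 -56.2896 176.9457]
 [-15.9861 -52.4403 178.1475]
 [-12.8326 -49.6566 176.7743]
 [-10.1654 -51.3454 175.4173]]
top face x pct [-0.0284 -0.0011  0.      0.0409  0.0612] top y range [-0.1252  0.1294]
```

```bash
cat >> h.py <<'E'
def plan(p,psi):
    s=state();r=R.from_quat(s["eef_rot"]);M=r.as_matrix();a=np.radians(psi)
    y=np.array([np.cos(a),np.sin(a),0]);z=np.array([0,0,-1.]);T=np.c_[np.cross(y,z),y,z]
    rv=R.from_matrix(M.T@T).as_rotvec();d=M.T@(np.array(p)-s["tool_pos"])
    print("row",np.round(rv,3).tolist(),np.round(d,4).tolist(),"ypsi now",round(np.degrees(np.arctan2(M[1,1],M[0,1])),2),"steps",round(np.linalg.norm(d)/.0625,1),round(np.degrees(np.linalg.norm(rv))/10.7,1))
E
python3 -c "
from h import *
plan([.576,.0612,.22],42.9);plan([.576,.0612,.115],42.9)"
```

```text
row [0.0, -0.0, 0.428] [-0.5084, -0.2475, 0.0187] ypsi now 67.44 steps 9.1 2.3
row [0.0, -0.0, 0.428] [-0.5084, -0.2475, 0.1237] ypsi now 67.44 steps 9.3 2.3
```

```bash
python3 -m handwheel '[[0,0,0.428,-0.508,-0.2475,0,0.088],[0,0,0.428,-0.508,-0.2475,0,0.088],[0,0,0.428,-0.508,-0.2475,0,0.088],[0,0,0.428,-0.508,-0.2475,0,0.088],[0,0,0.428,-0.508,-0.2475,0,0.088],[0,0,0.428,-0.508,-0.2475,0,0.088],[0,0,0.428,-0.508,-0.2475,0,0.088],[0,0,0.428,-0.508,-0.2475,0,0.088],[0,0,0.428,-0.508,-0.2475,0,0.088],[0,0,0.428,-0.508,-0.2475,0,0.088],[0,0,0.428,-0.508,-0.2475,0,0.088],[0,0,0.428,-0.508,-0.2475,0,0.088]]'
python3 -c "
from h import *
plan([.576,.0612,.115],42.9)"
```

```text
clock: 4.5
tool_pos: [0.575, 0.0625, 0.2391]
eef_rot: [0.399, 0.917, 0.0, 0.0]
ft_force: [-0.3, 1.1, 0.4]
width: 0.0884
finger_force: 0.0
row [0.0, 0.0, 0.002] [-0.0016, -0.0002, 0.1241] ypsi now 43.0 steps 2.0 0.0
```

```bash
python3 -m handwheel '[[0,0,0,-0.001,0,0.06,0.05],[0,0,0,-0.001,0,0.1,0.05],[0,0,0,-0.001,0,0.124,0.05],[0,0,0,-0.001,0,0.124,0.05],[0,0,0,-0.001,0,0.124,0],[0,0,0,-0.001,0,0.124,0],[0,0,0,-0.001,0,0.124,0],[0,0,0,-0.001,0,0.124,0],[0,0,0,-0.001,0,0.124,0],[0,0,0,-0.001,0,0.124,0]]' 55
```

```text
clock: 5.75
tool_pos: [0.5766, 0.0607, 0.115]
eef_rot: [0.399, 0.917, 0.0, 0.0]
ft_force: [1.8, 0.9, 1.7]
width: 0.0113
finger_force: 55.0
```

```bash
python3 -m handwheel '[[0,0,0,0,0,-0.03,0],[0,0,0,0,0,-0.07,0],[0,0,0,0,0,-0.11,0],[0,0,0,0,0,-0.11,0]]'
python3 -c "
from h import *
a=np.radians(161.25);xb=np.array([np.cos(a),np.sin(a)])
o=np.array([.4705,.347]);p=o-xb*.076
print(p);plan([*p,.225],161.25)
plan([*(o-xb*.006),.225],161.25)"
```

```text
clock: 6.25
tool_pos: [0.577, 0.0604, 0.2267]
eef_rot: [0.399, 0.917, 0.001, 0.002]
ft_force: [1.3, -0.2, -3.8]
width: 0.0116
finger_force: 55.0
[0.54246669 0.3225706 ]
row [-0.002, 0.005, -2.065] [0.2155, 0.1531, 0.0014] ypsi now 42.91 steps 4.2 11.1
row [-0.002, 0.005, -2.065] [0.2771, 0.1199, 0.0011] ypsi now 42.91 steps 4.8 11.1
```

```bash
python3 -m handwheel '[[0,0,-0.17,0,0,0,0],[0,0,-0.35,0,0,0,0],[0,0,-0.53,0,0,0,0],[0,0,-0.71,0,0,0,0],[0,0,-0.89,0,0,0,0],[0,0,-1.07,0.02,0.01,0,0],[0,0,-1.25,0.05,0.03,0,0],[0,0,-1.43,0.09,0.06,0,0],[0,0,-1.61,0.13,0.09,0,0],[0,0,-1.79,0.17,0.12,0,0],[0,0,-1.97,0.2,0.14,0,0],[0,0,-2.065,0.2155,0.153,0,0]]'
python3 -m handwheel '[[0,0,0,0,0,0,0],[0,0,0,0,0,0,0],[0,0,0,0,0,0,0]]'
python3 - <<'E'
from h import *
np.set_printoptions(precision=1,suppress=True)
a=np.radians(161.25);xb=np.array([np.cos(a),np.sin(a)]);yb=np.array([-xb[1],xb[0]])
plan([.54247,.32257,.225],161.25);s=state();print(s["tool_pos"])
for n in("side","top"):
    c=capture(n);cv2.imwrite(f"pics/{n}1.png",c["image"][:,:,::-1]);W=cloud(c);np.save(f"w1_{n}.npy",W)
    W=W.reshape(-1,3);W=W[~np.isnan(W[:,0])]
    U=np.c_[(W[:,:2]-[.4705,.347])@np.c_[xb,yb],W[:,2]]*1000
    # caddy back region in board frame
    q=U[(U[:,0]<-45)&(U[:,0]>-175)&(abs(U[:,1])<100)&(U[:,2]>80)&(U[:,2]<222)]
    for lo,hi in((155,180),(205,222),(80,180)):
        k=q[(q[:,2]>lo)&(q[:,2]<hi)]
        if len(k)>5:
            r=cv2.minAreaRect(k[:,:2].astype(np.float32));print(n,lo,hi,len(k),np.round(r[0],1),np.round(r[1],1),round(r[2],1),"y",np.percentile(k[:,1],[1,99]),"x",np.percentile(k[:,0],[1,99]))
    for t in("hole_left","hole_right","pin_left","pin_right"):
        print(n,t,[(np.round(d["point"]),round(d["confidence"],2)) for d in spot_point(c,t)][:2])
E
```

```text
clock: 7.75
tool_pos: [0.5403, 0.3241, 0.2218]
eef_rot: [-0.585, 0.811, 0.001, -0.002]
ft_force: [-0.5, -0.7, -3.3]
width: 0.0115
finger_force: 55.0
clock: 8.12
tool_pos: [0.5418, 0.3216, 0.2243]
eef_rot: [-0.581, 0.814, 0.0, -0.0]
ft_force: [0.6, -0.1, -3.0]
width: 0.0117
finger_force: 55.0
row [0.001, -0.001, -0.003] [-0.0011, -0.0003, -0.0007] ypsi now 161.11 steps 0.0 0.0
[0.5 0.3 0.2]
side 155 180 1333 [-109.1   -0.7] [163.4  85.8] 89.8 y [-81.6  76.1] x [-150.1  -67.2]
side 205 222 382 [-73.6  -0.4] [163.1  14.6] 89.0 y [-81.1  76.7] x [-80.7 -67.1]
side 80 180 3151 [-109.1   -0.2] [165.6  85.9] 89.6 y [-81.7  76.2] x [-149.5  -67. ]
side hole_left [(array([309., 280.]), 0.74)]
side hole_right [(array([281., 312.]), 0.59)]
side pin_left [(array([344., 296.]), 0.95)]
side pin_right [(array([319., 328.]), 0.95)]
top 155 180 580 [-109.5    2.4] [156.9  81.7] 89.6 y [-75.2  80.2] x [-149.8  -71.7]
top 205 222 208 [-74.2  42.8] [74.5 12.1] 89.9 y [23.4 79.7] x [-80.2 -68.3]
top 80 180 2116 [-109.3    2.3] [157.   81.9] 89.6 y [-75.   80.1] x [-149.2  -72.7]
top hole_left []
top hole_right []
top pin_left [(array([184., 279.]), 0.68), (array([421., 206.]), 0.57)]
top pin_right [(array([183., 273.]), 0.44)]
```

Run:
```python
from h import *
np.set_printoptions(precision=1,suppress=True)
a=np.radians(161.25);xb=np.array([np.cos(a),np.sin(a)]);yb=np.array([-xb[1],xb[0]])
for n in("side","top"):
    W=np.load(f"w1_{n}.npy").reshape(-1,3);W=W[~np.isnan(W[:,0])]
    U=np.c_[(W[:,:2]-[.4705,.347])@np.c_[xb,yb],W[:,2]]*1000
    q=U[(U[:,0]<-62)&(U[:,0]>-175)&(abs(U[:,1])<90)]
    k=q[(q[:,0]>-80)&(abs(q[:,1])>30)&(abs(q[:,2]-213)<5)]
    print(n,"rim z",[np.median(k[(k[:,1]*s)>0,2]) if ((k[:,1]*s)>0).any() else None for s in(1,-1)])
    k=q[(abs(q[:,2]-169)<6)&(q[:,0]<-88)]
    A=np.c_[k[:,0]+110,k[:,1],np.ones(len(k))];r=np.linalg.lstsq(A,k[:,2],rcond=None)[0];print(n,"box top: slope x,y deg",np.degrees(r[:2]),"z",r[2],len(k))
    b=U[(abs(U[:,0]-9)<8)&(abs(U[:,1])<120)&(abs(U[:,2]-187)<6)];print(n,"board top z",np.median(b[:,2]))
i=cv2.imread("pics/side1.png")[190:390,240:440];cv2.imwrite("pics/side1c.png",cv2.resize(i,(600,600)))
```

```text
side rim z [np.float64(214.22041753639414), np.float64(214.21610889753424)]
side box top: slope x,y deg [-0.8 -0.1] z 167.60290669526032 518
side board top z 187.2708787425781
top rim z [np.float64(215.6484015474933), None]
top box top: slope x,y deg [-0.8  0.2] z 169.3254194185641 410
top board top z 187.6619514769072
```

View pics/side1c.png

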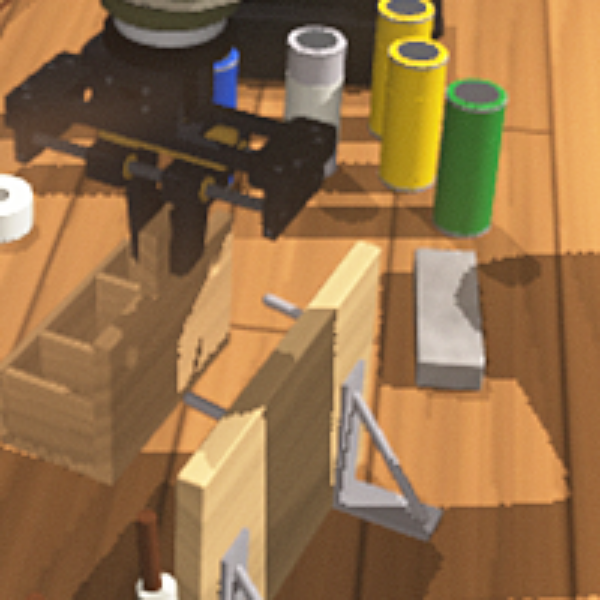

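```bash
python3 -m handwheel '[[0,0,0,-0.0005,0,0.0115,0],[0,0,-0.002,-0.0005,0.015,0.0125,0],[0,0,-0.002,-0.0005,0.03,0.0133,0],[0,0,-0.002,-0.0005,0.03,0.0133,0],[0,0,-0.002,-0.0005,0.03,0.0133,0]]'
python3 -m handwheel '[[0,0,0,0,0.007,0.0012,0],[0,0,0,0,0.014,0.0025,0],[0,0,0,0,0.014,0.0025,0]]'
python3 -c "
from h import *
a=np.radians(161.25);xb=np.array([np.cos(a),np.sin(a)]);p=np.array([.4705,.347])-xb*.006
plan([*p,.204],161.25)"
```

```text
clock: 9.25
tool_pos: [0.5135, 0.3328, 0.2118]
eef_rot: [-0.583, 0.812, -0.0, 0.0]
ft_force: [0.9, 0.8, -4.0]
width: 0.0116
finger_force: 55.0
clock: 9.62
tool_pos: [0.4996, 0.3374, 0.2089]
eef_rot: [-0.583, 0.812, 0.0, -0.0]
ft_force: [0.7, -0.2, -2.3]
width: 0.0114
finger_force: 55.0
row [0.0, -0.0, 0.002] [0.0002, 0.0246, 0.0049] ypsi now 161.37 steps 0.4 0.0
```

```bash
python3 -m handwheel '[[0,0,0.001,0,0.006,0.001,0],[0,0,0.001,0,0.012,0.002,0],[0,0,0.001,0,0.018,0.003,0],[0,0,0.001,0,0.022,0.004,0],[0,0,0.001,0,0.022,0.004,0]]'
python3 -c "
from h import *
a=np.radians(161.25);xb=np.array([np.cos(a),np.sin(a)]);yb=np.array([-xb[1],xb[0]]);s=state();d=s['tool_pos'][:2]-[.4705,.347];print(d@xb,d@yb,s['ft_force'],s['ft_force'][:2]@xb,s['ft_force'][:2]@yb)"
```

```text
clock: 10.25
tool_pos: [0.479, 0.3444, 0.2049]
eef_rot: [-0.583, 0.813, -0.0, -0.0]
ft_force: [0.1, -0.1, -3.7]
width: 0.0115
finger_force: 55.0
-0.008901671390033705 -0.00024355951008140628 [ 0.08945067 -0.05946464 -3.67551783] -0.10381781588100396 0.02755588761125873
```

```bash
python3 -m handwheel '[[0,0,0,0,0.002,0.0005,0],[0,0,0,0,0.004,0.001,0],[0,0,0,0,0.004,0.001,0]]'
python3 -m handwheel '[[0,0,0,0,0,0.001,0],[0,0,0,0,0,0.002,0],[0,0,0,0,0,0.002,0]]'
python3 -c "
from h import *
a=np.radians(161.25);xb=np.array([np.cos(a),np.sin(a)]);yb=np.array([-xb[1],xb[0]]);s=state();d=s['tool_pos'][:2]-[.4705,.347];print(d@xb,d@yb,s['ft_force'],s['ft_force'][:2]@xb,s['ft_force'][:2]@yb)"
```

```text
clock: 10.62
tool_pos: [0.4772, 0.345, 0.2045]
eef_rot: [-0.583, 0.813, -0.002, 0.002]
ft_force: [7.6, -1.7, -2.1]
width: 0.0118
finger_force: 55.0
clock: 11.0
tool_pos: [0.4774, 0.3451, 0.2031]
eef_rot: [-0.583, 0.813, -0.002, 0.002]
ft_force: [6.2, -2.6, 1.1]
width: 0.0114
finger_force: 55.0
-0.007109177406057628 -0.0003893136460078161 [ 6.21846956 -2.6493533   1.09106572] -6.740062893283751 0.5098909367170327
```

```bash
python3 -m handwheel '[[0,0,0,0,0,0.0015,0],[0,0,0,0,0,0.002,0],[0,0,0,0,0,0.002,0.03],[0,0,0,0,0,0.002,0.04],[0,0,0,0,0,0.002,0.04]]'
python3 -m handwheel '[[0,0,0,0,-0.006,-0.0,0.05],[0,0,0,0,-0.006,-0.03,0.06],[0,0,0,0,-0.006,-0.09,0.088],[0,0,0,0,-0.006,-0.12,0.088],[0,0,0,0,-0.006,-0.12,0.088]]'
python3 - <<'E'
from h import *
np.set_printoptions(precision=1,suppress=True)
a=np.radians(161.25);xb=np.array([np.cos(a),np.sin(a)]);yb=np.array([-xb[1],xb[0]])
for n in("side","top"):
    c=capture(n);cv2.imwrite(f"pics/{n}2.png",c["image"][:,:,::-1]);W=cloud(c).reshape(-1,3);W=W[~np.isnan(W[:,0])]
    U=np.c_[(W[:,:2]-[.4705,.347])@np.c_[xb,yb],W[:,2]]*1000
    for nm,x0,x1,z in(("tongue",-25,15,237),("rim",-20,-1,191),("box",-95,-15,146)):
        k=U[(U[:,0]>x0)&(U[:,0]<x1)&(abs(U[:,1])<95)&(abs(U[:,2]-z)<6)]
        if len(k)>8:
            A=np.c_[k[:,:2],np.ones(len(k))];r=np.linalg.lstsq(A,k[:,2],rcond=None)[0]
            print(n,nm,len(k),"z",np.median(k[:,2]),"x",np.percentile(k[:,0],[2,98]),"y",np.percentile(k[:,1],[2,98]),"slope",np.degrees(r[:2]))
    q=spot_point(c,"caddy_pocket");print(n,[(ray(c,d["point"],.094)[:2]*1000,d["confidence"]) for d in q][:2])
i=cv2.imread("pics/side2.png")[190:390,240:440];cv2.imwrite("pics/side2c.png",cv2.resize(i,(600,600)))
print("pocket",(np.array([.4705,.347])-xb*.044)); plan([.623,-.203,.23],90);plan([.623,-.203,.23],-90);print(state()["joints"])
E
```

```text
clock: 11.62
tool_pos: [0.4753, 0.3456, 0.1998]
eef_rot: [-0.583, 0.813, 0.0, -0.0]
ft_force: [0.1, 0.1, -0.8]
width: 0.0388
finger_force: 0.0
clock: 12.25
tool_pos: [0.4818, 0.3437, 0.3218]
eef_rot: [-0.583, 0.813, -0.0, 0.002]
ft_force: [0.3, -0.5, -1.7]
width: 0.0871
finger_force: 0.0
side tongue 161 z 237.70255167763784 x [-11.4   0.5] y [-27.4  20.5] slope [-11.2   1.4]
side rim 252 z 191.94489431981856 x [-12.1  -1.1] y [-82.6  76.1] slope [-3.3  0.2]
side box 629 z 145.9907163297989 x [-81.5 -25.5] y [-83.1  74.7] slope [-1.  -0.1]
side [(array([509. , 330.3]), 0.86), (array([460.7, 438.8]), 0.37)]
top tongue 193 z 238.34814198547124 x [-12.3  -0.5] y [-25.   23.4] slope [ 5.5 -1.3]
top rim 292 z 192.39234273195717 x [-12.5  -1.3] y [-74.9  78.2] slope [ 6.  -0.1]
top box 621 z 146.930563607055 x [-81.9 -16.7] y [-78.5  78.6] slope [-0.8  0.1]
top [(array([514.8, 333.2]), 0.83)]
pocket [0.5 0.3]
row [0.001, -0.003, 1.244] [0.4717, -0.3101, 0.0884] ypsi now 161.28 steps 9.1 6.7
row [0.003, 0.001, -1.898] [0.4717, -0.3101, 0.0884] ypsi now 161.28 steps 9.1 10.2
[ 0.4  0.4  1.1  0.   1.6 -2.4]
```

View pics/side2c.png

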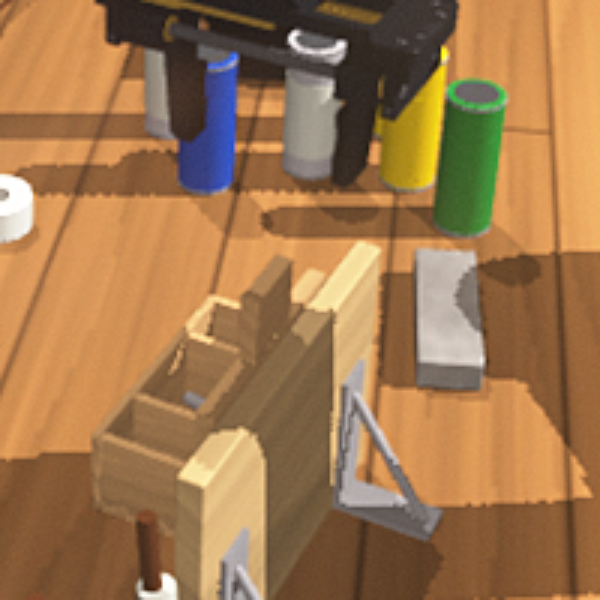

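The caddy hangs flush: its tongue shows at crop (268,300) with its back against the board. Next is the crop to confirm the tins.

Run:
```python
from h import *
i=cv2.imread("pics/top0.png")[170:360,340:480];cv2.imwrite("pics/tinsc.png",cv2.resize(i,None,fx=3,fy=3,interpolation=2))
a=np.radians(161.25)
plan([.6215,-.202,.24],71.25)
```

```text
row [0.0, -0.003, 1.571] [0.4713, -0.3084, 0.0784] ypsi now 161.28 steps 9.1 8.4
```

View pics/tinsc.png

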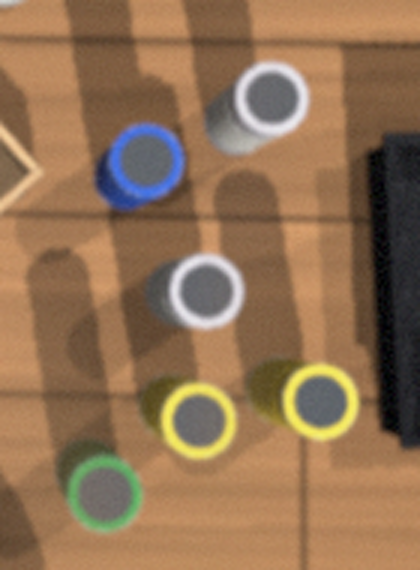

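The crop confirms it: the two white/bare-metal rims are at crop (270,98) and (206,291), and the blue, yellow and green ones are not meant. I'll go to the far tin first.

```bash
python3 -m handwheel '[[0,0,0.18,0.05,-0.033,0,0.088],[0,0,0.36,0.1,-0.066,0,0.088],[0,0,0.54,0.15,-0.1,0.01,0.088],[0,0,0.72,0.2,-0.13,0.02,0.088],[0,0,0.9,0.25,-0.164,0.03,0.088],[0,0,1.08,0.3,-0.197,0.04,0.088],[0,0,1.26,0.35,-0.23,0.05,0.088],[0,0,1.44,0.4,-0.262,0.06,0.088],[0,0,1.571,0.45,-0.295,0.07,0.088],[0,0,1.571,0.4713,-0.3084,0.078,0.088],[0,0,1.571,0.4713,-0.3084,0.078,0.088],[0,0,1.571,0.4713,-0.3084,0.078,0.088]]'
python3 -c "
from h import *
plan([.6215,-.202,.092],71.25)"
```

```text
clock: 13.95
tool_pos: [0.6221, -0.2, 0.2422]
eef_rot: [0.161, 0.987, 0.0, 0.0]
ft_force: [0.1, 0.4, 0.7]
width: 0.0879
finger_force: 0.0
row [0.0, 0.0, 0.003] [-0.0001, -0.0021, 0.1502] ypsi now 71.42 steps 2.4 0.0
```

```bash
python3 -m handwheel '[[0,0,0.002,0,-0.002,0.05,0.088],[0,0,0.002,0,-0.002,0.1,0.088],[0,0,0.002,0,-0.002,0.15,0.088],[0,0,0.002,0,-0.002,0.15,0.088],[0,0,0.002,0,-0.002,0.15,0.04],[0,0,0.002,0,-0.002,0.15,0.04],[0,0,0.002,0,-0.002,0.15,0.04],[0,0,0.002,0,-0.002,0.15,0.04]]' 25
python3 -m handwheel '[[0,0,0,0,0,-0.04,0.04],[0,0,0,0,0,-0.08,0.04],[0,0,0,0,0,-0.08,0.04],[0,0,0,0,0,-0.08,0.04],[0,0,0,0,0,-0.08,0.04]]'
python3 -c "
from h import *
for i in range(3): capture('side');print(state()['ft_force'])
a=np.radians(161.25);xb=np.array([np.cos(a),np.sin(a)]);yb=np.array([-xb[1],xb[0]]);p=np.array([.4705,.347])-xb*.044-yb*.0005
plan([*p,.285],71.25);plan([.494,-.395,.19],71.25)"
```

```text
clock: 14.95
tool_pos: [0.6216, -0.2037, 0.0926]
eef_rot: [0.164, 0.987, -0.0, 0.0]
ft_force: [-0.9, 0.3, -0.4]
width: 0.05
finger_force: 0.4
clock: 15.58
tool_pos: [0.6207, -0.2033, 0.1698]
eef_rot: [0.164, 0.987, 0.001, -0.002]
ft_force: [0.6, -0.9, -4.1]
width: 0.0492
finger_force: 25.0
[ 0.40194229  1.05949656 -3.56829098]
[-0.84434412  0.57987117 -4.37821954]
[ 0.70370305 -0.59182384 -4.59465014]
row [0.0, -0.002, -0.002] [0.2765, 0.4729, -0.1136] ypsi now 71.16 steps 9.0 0.0
row [0.0, -0.002, -0.002] [0.0585, -0.2223, -0.0191] ypsi now 71.16 steps 3.7 0.0
```

```bash
python3 -m handwheel '[[0,0,0,0,0,-0.06,0.04],[0,0,0,0.02,0.04,-0.11,0.04],[0,0,0,0.06,0.09,-0.14,0.04],[0,0,0,0.09,0.14,-0.14,0.04],[0,0,0,0.12,0.19,-0.14,0.04],[0,0,0,0.15,0.24,-0.14,0.04],[0,0,0,0.18,0.29,-0.14,0.04],[0,0,0,0.21,0.34,-0.14,0.04],[0,0,0,0.24,0.39,-0.14,0.04],[0,0,0,0.26,0.44,-0.14,0.04],[0,0,0,0.272,0.466,-0.14,0.04],[0,0,0,0.2765,0.473,-0.14,0.04]]' 30
python3 -m handwheel '[[0,0,0,0,0,0,0.04],[0,0,0,0,0,0,0.04],[0,0,0,0,0,0,0.04]]'
python3 - <<'E'
from h import *
np.set_printoptions(precision=1,suppress=True)
a=np.radians(161.25);xb=np.array([np.cos(a),np.sin(a)]);yb=np.array([-xb[1],xb[0]])
p=np.array([.4705,.347])-xb*.044-yb*.0005;plan([*p,.188],71.25)
print(state()["ft_force"])
for n in("side","top"):
    c=capture(n);cv2.imwrite(f"pics/{n}3.png",c["image"][:,:,::-1]);W=cloud(c).reshape(-1,3);W=W[~np.isnan(W[:,0])]
    U=np.c_[(W[:,:2]-[.4705,.347])@np.c_[xb,yb],W[:,2]]*1000
    for lo,hi in((195,235),(240,300)):
        k=U[(U[:,0]<-14)&(U[:,0]>-90)&(abs(U[:,1])<50)&(U[:,2]>lo)&(U[:,2]<hi)]
        if len(k)>5: print(n,lo,len(k),np.percentile(k,[2,98],0).ravel())
i=cv2.imread("pics/side3.png")[150:390,220:460];cv2.imwrite("pics/side3c.png",cv2.resize(i,(600,600)))
E
```

```text
clock: 17.23
tool_pos: [0.5119, 0.3347, 0.3112]
eef_rot: [0.163, 0.987, -0.0, -0.0]
ft_force: [0.2, -0.7, -3.2]
width: 0.0492
finger_force: 30.0
clock: 17.6
tool_pos: [0.5128, 0.3325, 0.3121]
eef_rot: [0.164, 0.986, 0.0, 0.0]
ft_force: [0.6, -0.5, -2.8]
width: 0.0492
finger_force: 30.0
row [0.0, 0.0, -0.003] [0.0007, 0.0007, 0.1241] ypsi now 71.09 steps 2.0 0.0
[ 0.6 -0.5 -2.8]
side 195 185 [-65.2 -26.5 221.4 -21.2   6.2 234.7]
side 240 805 [-65.6 -26.6 241.4 -20.6   2.6 298.9]
top 195 9 [-71.5   0.3 222.1 -68.4  10.  233.3]
top 240 9 [-71.4   0.4 244.2 -69.2  10.1 265.1]
```

View pics/side3c.png

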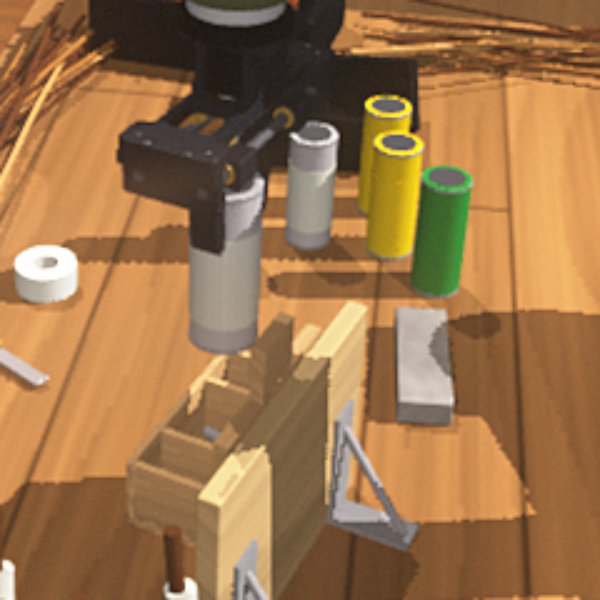

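```bash
python3 -m handwheel '[[0,0,0,0.0007,0.0007,0.03,0.04],[0,0,0,0.0007,0.0007,0.06,0.04],[0,0,0,0.0007,0.0007,0.085,0.04],[0,0,0,0.0007,0.0007,0.105,0.04],[0,0,0,0.0007,0.0007,0.117,0.04],[0,0,0,0.0007,0.0007,0.122,0.04],[0,0,0,0.0007,0.0007,0.122,0.04]]'
python3 -m handwheel '[[0,0,0,0,0,0.001,0.04],[0,0,0,0,0,0.0015,0.04],[0,0,0,0,0,0.0015,0.04]]'
```

```text
clock: 18.58
tool_pos: [0.5122, 0.3342, 0.1903]
eef_rot: [0.164, 0.987, 0.0, 0.0]
ft_force: [0.3, 0.3, -3.4]
width: 0.0492
finger_force: 30.0
clock: 18.95
tool_pos: [0.5121, 0.3343, 0.1886]
eef_rot: [0.164, 0.987, 0.0, 0.0]
ft_force: [0.1, 0.2, -4.2]
width: 0.0492
finger_force: 30.0
```

```bash
python3 -m handwheel '[[0,0,0,0,0,0.001,0.04],[0,0,0,0,0,0.002,0.04],[0,0,0,0,0,0.002,0.062],[0,0,0,0,0,0.002,0.062],[0,0,0,0,0,0.002,0.062]]'
python3 -m handwheel '[[0,0,0,0,0,-0.02,0.062],[0,0,0,0,0,-0.07,0.07],[0,0,0,0,0,-0.13,0.088],[0,0,0,0,0,-0.13,0.088]]'
python3 - <<'E'
from h import *
np.set_printoptions(precision=1,suppress=True)
a=np.radians(161.25);xb=np.array([np.cos(a),np.sin(a)]);yb=np.array([-xb[1],xb[0]])
plan([.4875,-.157,.32],71.25);plan([.4875,-.157,.24],71.25)
for n in("side","top"):
    c=capture(n);W=cloud(c).reshape(-1,3);W=W[~np.isnan(W[:,0])]
    U=np.c_[(W[:,:2]-[.4705,.347])@np.c_[xb,yb],W[:,2]]*1000
    k=U[(U[:,0]<-14)&(U[:,0]>-90)&(abs(U[:,1])<50)&(U[:,2]>215)&(U[:,2]<235)];print(n,len(k),np.percentile(k,[2,50,98],0).ravel())
E
```

```text
clock: 19.58
tool_pos: [0.5121, 0.3343, 0.1865]
eef_rot: [0.164, 0.987, 0.0, 0.0]
ft_force: [0.0, -0.6, 0.1]
width: 0.0621
finger_force: 0.0
clock: 20.08
tool_pos: [0.5129, 0.3347, 0.3212]
eef_rot: [0.164, 0.987, 0.002, 0.004]
ft_force: [-0.0, 0.3, -1.2]
width: 0.0869
finger_force: 0.0
row [0.006, 0.007, -0.001] [-0.1346, -0.4736, -0.0007] ypsi now 71.17 steps 7.9 0.0
row [0.006, 0.007, -0.001] [-0.1341, -0.4741, 0.0793] ypsi now 71.17 steps 8.0 0.0
side 457 [-66.6 -27.2 216.1 -42.1  -8.1 224.9 -21.3  19.7 227.8]
top 20 [-70.  -25.3 218.5 -68.2  -2.2 224.2 -32.9   9.8 227.4]
```

```bash
python3 -m handwheel '[[0,0,0,-0.015,-0.055,0,0.088],[0,0,0,-0.03,-0.11,0,0.088],[0,0,0,-0.046,-0.165,0,0.088],[0,0,0,-0.062,-0.22,0.01,0.088],[0,0,0,-0.078,-0.275,0.03,0.088],[0,0,0,-0.093,-0.33,0.05,0.088],[0,0,0,-0.11,-0.385,0.07,0.088],[0,0,0,-0.124,-0.44,0.079,0.088],[0,0,0,-0.134,-0.474,0.079,0.088],[0,0,0,-0.134,-0.474,0.079,0.088],[0,0,0,-0.134,-0.474,0.079,0.088]]'
python3 -c "
from h import *
plan([.4875,-.157,.092],71.25)"
```

```text
clock: 21.55
tool_pos: [0.4855, -0.1567, 0.2365]
eef_rot: [0.164, 0.987, 0.0, -0.001]
ft_force: [0.1, 0.3, -0.3]
width: 0.0882
finger_force: 0.0
row [0.001, -0.002, -0.001] [-0.0023, 0.0003, 0.1445] ypsi now 71.18 steps 2.3 0.0
```

```bash
python3 -m handwheel '[[0,0,0,-0.002,0,0.05,0.088],[0,0,0,-0.002,0,0.1,0.088],[0,0,0,-0.002,0,0.144,0.088],[0,0,0,-0.002,0,0.144,0.088],[0,0,0,-0.002,0,0.144,0.04],[0,0,0,-0.002,0,0.144,0.04],[0,0,0,-0.002,0,0.144,0.04],[0,0,0,-0.002,0,0.144,0.04],[0,0,0,-0.002,0,0.144,0.04],[0,0,0,-0.002,0,0.144,0.04]]' 20
python3 -m handwheel '[[0,0,0,0,0,-0.05,0.04],[0,0,0,0,0,-0.1,0.04],[0,0,0,0,0,-0.15,0.04],[0,0,0,0,0,-0.15,0.04],[0,0,0,0,0,-0.15,0.04]]'
python3 -c "
from h import *
for i in range(3): capture('side');print(state()['ft_force'])
plan([.494,-.395,.24],71.25);plan([.494,-.395,.099],71.25)"
```

```text
clock: 22.8
tool_pos: [0.4879, -0.1585, 0.0939]
eef_rot: [0.164, 0.987, -0.0, 0.0]
ft_force: [-0.4, -0.9, 5.7]
width: 0.0496
finger_force: 20.0
clock: 23.42
tool_pos: [0.4872, -0.158, 0.242]
eef_rot: [0.164, 0.987, 0.0, -0.001]
ft_force: [-0.2, -0.7, -1.2]
width: 0.0496
finger_force: 20.0
[ 0.16895643 -0.38608885 -0.98749608]
[-0.1206491   0.07419395 -0.69961058]
[ 0.44828595 -0.52780563 -0.28288476]
row [0.001, -0.003, -0.002] [-0.083, -0.2221, 0.0015] ypsi now 71.16 steps 3.8 0.0
row [0.001, -0.003, -0.002] [-0.0834, -0.2222, 0.1425] ypsi now 71.16 steps 4.4 0.0
```

The forces separate the tins clearly: about 3.8 N for the first (full) and about 0.8 N for this one (empty). The empty one goes into the crate.

```bash
python3 -m handwheel '[[0,0,0,-0.02,-0.05,0,0.04],[0,0,0,-0.04,-0.11,0,0.04],[0,0,0,-0.06,-0.165,0,0.04],[0,0,0,-0.083,-0.222,0,0.04],[0,0,0,-0.083,-0.222,0.03,0.04],[0,0,0,-0.083,-0.222,0.08,0.04],[0,0,0,-0.083,-0.222,0.12,0.04],[0,0,0,-0.083,-0.222,0.135,0.04],[0,0,0,-0.083,-0.222,0.14,0.04],[0,0,0,-0.083,-0.222,0.14,0.04]]'
python3 -m handwheel '[[0,0,0,0,0,0.001,0.04],[0,0,0,0,0,0.002,0.04],[0,0,0,0,0,0.002,0.04]]'
```

```text
clock: 24.82
tool_pos: [0.4949, -0.3956, 0.1045]
eef_rot: [0.164, 0.987, -0.001, 0.001]
ft_force: [0.4, -0.6, -0.6]
width: 0.0497
finger_force: 20.0
clock: 25.2
tool_pos: [0.4946, -0.3953, 0.1017]
eef_rot: [0.164, 0.987, -0.0, 0.0]
ft_force: [1.0, 0.1, -0.9]
width: 0.0497
finger_force: 20.0
```

```bash
python3 -m handwheel '[[0,0,0,0,0,0.001,0.04],[0,0,0,0,0,0.0025,0.04],[0,0,0,0,0,0.003,0.04],[0,0,0,0,0,0.003,0.04]]'
python3 -m handwheel '[[0,0,0,0,0,0,0.07],[0,0,0,0,0,0,0.07],[0,0,0,0,0,0,0.07],[0,0,0,0,0,-0.05,0.07],[0,0,0,0,0,-0.11,0.07],[0,0,0,0,0,-0.17,0.07],[0,0,0,0,0,-0.2,0.07],[0,0,0,0,0,-0.2,0.07]]'
python3 - <<'E'
from h import *
np.set_printoptions(precision=1,suppress=True)
c=capture("side");d=capture("top")
v=np.hstack([cv2.resize(c["image"][150:450,170:450],(400,430)),cv2.resize(d["image"][100:360,80:580],(400,430))])
cv2.imwrite("pics/end.png",v[:,:,::-1])
E
```

```text
clock: 25.7
tool_pos: [0.4947, -0.3954, 0.0989]
eef_rot: [0.164, 0.987, -0.0, 0.0]
ft_force: [-0.7, 1.0, 4.8]
width: 0.0494
finger_force: 20.0
clock: 26.7
tool_pos: [0.4949, -0.3956, 0.3004]
eef_rot: [0.164, 0.987, -0.001, 0.002]
ft_force: [-0.1, 0.5, -0.6]
width: 0.0701
finger_force: 0.0
```

View pics/end.png

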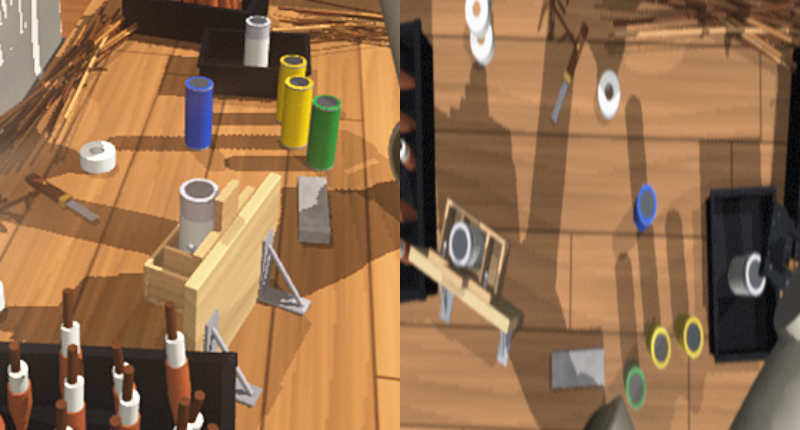

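The picture shows the caddy hung with the full tin upright in its pocket (198,215), the empty tin in the crate (257,40), and the bystanders where they were.

```bash
python3 -c "
from workcell import *
print(job_done())"
```

```text
the job is handed in; nothing more can be done
None
```

The job is handed in: the caddy hangs flat on both pins, the full tin stands in its middle pocket, the empty tin is in the crate, and the tape roll, whetstone and knife were not touched; the clock stood at about 27 s of the 69 s allowed.

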